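# Press a sighting compass home in the sliding V of a dial stage

## Robot

A 6-joint arm with a two-finger parallel gripper is mounted at the origin on the work surface. World frame = base frame: x ahead of the robot, y to its left, z up, the work surface at z = 0. Lengths are in m, angles in rad, forces in N, time in s.
With the tool pointing down it reaches from about 0.35 to 0.975 m from the base axis. Payload 4.9 kg.
Tool frame: the origin (TCP) lies midway between the tips of the shut fingers; the grasp point (between the pads) lies 19 mm behind it; x points along the fingers, y is the direction in which the jaws open and shut, and the axes are right-handed (so a half turn about x gives the same grasp; the last joint's range is limited). The gripper opens to 85 mm and grips with 20 to 120 N. Pads are 22 mm wide; open, the fingers measure 114 mm over their backs; the gripper's body (76 mm by 85 mm) begins 54 mm behind the grasp point. The pads swing forward as they close: fully open they stand 13 mm farther back than shut.
Start: joints at [-1.338, 0.053, 1.613, -0, 1.476, -0.119], TCP at [0.215, -0.587, 0.197] pointing down, gripper open.
Joint ranges: [-3.01, 3.01], [-1.01, 2.22], [0.06, 2.58], [-1.02, 4.17], [0.09, 2.62], [-3.14, 3.14]. Speed limits (rad/s): [2.57, 2.57, 3.14, 3.14, 3.14, 3.14].

## Interface

Orientations are given as a rotation vector (axis times angle).
In Python, from station import r, vision gives the robot as it stands.
- The arm moves only by the shell command python3 -m creep 'ROWS'. ROWS is JSON, a list that holds one entry, the list of rows, each a list of 7 numbers: the shift along the world's x, y, z in m, then the turn, a rotation vector about the world's x, y, z in rad, then the opening, from 0 (shut) to 1 (fully open). In form: [[[x, y, z, ax, ay, az, gripper], ...]]. A call has 1 to 5 rows; each row is the pose to reach, as a shift and turn from the pose commanded when the call began; what a row does not reach only later rows make up. A row lasts 1/10 s, in which the tool goes at most 50 mm and 8.59 degrees, less where a joint would pass 70% of its speed; a pose out of reach is approached as far as the arm can. A call with a gripper value outside its range is refused whole. The fingers move at their own pace and stop on an object; the grip force is fixed at half the most. Time passes only in rows, so rows that repeat a pose let the fingers close. It gives the time, the measured TCP pose, the force and the opening at its end, in the units of the state.
- r.get_obs(): the state, without advancing time (a new reading comes with each control period).
- vision.read_camera(name): name is "scene" or "side" or "wrist"; returns a dict with "color" (384x512x3 uint8, red, green, blue), "fx", "fy", "cx", "cy" (pixels), "R" (3x3) and "t" (3): a world point X has camera coordinates R X + t; the wrist camera has in their place "tool_from_camera" (4x4, takes a point from camera to tool coordinates, whose origin is the TCP and whose axes are the tool frame's). Camera axes: x right, y down, z forward; pixel columns grow to the right and rows downward; lengths in m; the calibration is good to about 2 mm. A picture is of the moment at which its call begins: read the wrist's pose just before it. There is no depth.
- r.close_job(): hands the job in, once; it reports no verdict.
The state is a dict: "time": time; "q": joint angles; "dq": joint speeds; "joint_efforts": joint torques, N m; "ee_pos": TCP position; "tcp_rot": TCP orientation; "wrist_force": force on the tool from outside, world axes, zero at the start; "torque": the same for the moment, N m; "opening": finger opening in m.
Only numpy, scipy, OpenCV 4.12 (cv2) and the standard library are available. Lean on these libraries where they do the work, as an engineer would, in place of code of your own. Each camera call takes 0.05 s, during which the arm holds its last target.

## Task

Set the brass sighting compass on the dial stage with its black sight bar in line with the V's centre line, slide it into the V under the blue lips, and keep pushing so that it carries the sliding V back until it fetches up on its hidden stop; there press firmly but gently for a moment (about 12 N in all, never over 25 N on a face) so that it bears on both steel faces. Then let go and leave it standing upright, centred and touching both faces, the sight bar still in line. Do not tip it on the way, and leave the cup, the magnet and the plumb bob where they are.

Things in the scene. Friction and masses are not known exactly. Their poses are not given: they have to be found in the camera images.
- compass_mid (a point): Point on the vertical axis of the loose sighting compass, 40 mm above its flat underside (half-way up), z up. Round brass drum, 84 mm across, 29 mm tall, white dial. Above it, on two posts, a black sight bar to grip: 64 mm long along x, 12 mm thick along y, 46 to 80 mm above the underside (its middle 23 mm above this point). About 0.45 kg. Starts on either side of the stage, turned any way.
- compass: The same compass; origin at the centre of its underside, axes as compass_mid. The drum slides easily (friction about 0.2) on the oiled stage plate and V faces. Pushed by its high sight bar it noses down a little and rubs the plate.
- seat (a point): Where the centre of the compass's underside stands when seated in the V; it moves with the sliding V. On the stage plate's flat top, 50 mm above the bench. x runs along the V's centre line to its apex (push along +x), y left, z up. The V's mouth opens to -x. The plate is a round disc of 98 mm radius; at the start this point lies from 30 mm short of the plate's centre to 3 mm beyond it.
- pivot_cup: White ceramic pivot cup, open top, 72 mm across and 60 mm high, loose; origin at the centre of its underside. Leave alone.
- magnet: Black bar magnet with a red end, 120 x 22 x 22 mm along its x axis, loose; origin under its centre. Leave alone.
- plumb_bob: Chrome plumb bob standing point up, 48 mm across and 105 mm high, loose; origin at the centre of its underside. Leave alone.
- vee: The V: two steel jaws that run together on a slide along the seat's x axis, with about 2 N of drag, to a rigid stop hidden in the green housing beyond. The stop lies 12 to 45 mm ahead at the start; how far is not reported and must be felt. The housing and the iron crank behind it are fixed, up to 76 mm high. This origin: on the bench, 15 mm short of the seat along x; axes as the seat.
- left_face (a point): Where the left (+y) upright face of the 90 degree V touches the seated drum, 15 mm above the plate, 42 mm from the seat at 45 degrees ahead. The face is 56 mm long, 34 mm high; V mouth 99 mm wide, apex open. A blue lip 34 to 40 mm above the plate overhangs it by 8 mm: the drum slides in beneath with 5 mm to spare; keep fingers above the lips.
- right_face (a point): The same on the right (-y) face, the mirror image of the left.
Mind the look-alikes: they are no part of the job. What is shaped like the compass but orange is not meant.

How it is judged:
On the way:
1. the compass is pressed against both faces of the V at once (vee_c1 is the left, vee_c3 the right), at least 4 N on each for 0.3 s (more than the slide's drag can give short of the stop) (contact force between compass and vee_c1 above 4 N and contact force between compass and vee_c3 above 4 N and horizontal distance between compass and seat below 0.004 m), for 0.3 s.
At the end, for the whole second after the job is handed in: The compass stands flat on the stage (within 2 mm in height, 0.04 rad of upright), at rest, its centre within 2 mm of the seated place in the V (wherever the V then is), its sight bar within 0.14 rad (8 degrees) of the V's centre line, either way round (horizontal distance between compass and seat below 0.002 m and z of compass in the frame of seat between -0.002 and 0.002 m and angle between compass's own z axis and vertical below 0.04 rad and angle between the x axis of compass and the x axis of seat, either way round below 0.14 rad and linear speed of compass below 0.01 m/s); the robot touches nothing.
It fails at once if the compass is pressed against a jaw with more than 25 N (contact force between compass and vee_c1 above 25 N or contact force between compass and vee_c3 above 25 N).
It fails at once if the compass is tipped by more than 0.4 rad (angle between compass's own z axis and vertical above 0.4 rad).
It fails at once if the cup, the magnet or the plumb bob is moved by more than 20 mm (distance of any of pivot_cup, magnet, plumb_bob from where it was at the start of the episode above 0.02 m).
It also fails if it takes over 61 s, if anything falls off the work surface, if the arm or the gripper's body presses on something with over 40 N, if the wrist force passes 120 N, or if a joint passes its speed limit or range.

## Working session

There is one attempt and no reset: what is moved stays moved. The work goes in short steps, Python scripts to look and compute and a shell command to move; the robot and the scene stay as the last step left them, time stands still between calls to the robot, and variables do not carry over. Pictures are saved under pics/ and viewed, and the job is handed in when it is done.

```bash
ls; mkdir -p pics; python3 - <<'E'
from station import r, vision
import cv2,numpy as np
print({k:np.round(v,3).tolist() for k,v in r.get_obs().items()})
for n in ["scene","side","wrist"]:
    c=vision.read_camera(n); cv2.imwrite(f"pics/{n}0.png",c["color"][:,:,::-1]); print(n,{k:np.round(v,4).tolist() for k,v in c.items() if k!="color"})
E
```

```text
pics
{'time': 0.0, 'q': [-1.338, 0.053, 1.614, 0.0, 1.476, -0.119], 'dq': [-0.001, 0.001, 0.001, 0.001, -0.0, 0.0], 'joint_efforts': [-0.002, -39.368, -37.018, -0.0, 0.007, 0.0], 'ee_pos': [0.215, -0.586, 0.196], 'tcp_rot': [2.031, 0.363, -2.031], 'wrist_force': [0.381, 0.762, 0.343], 'torque': [-0.009, -0.007, -0.018], 'opening': 0.086}
scene {'fx': 434.9968, 'fy': 434.9968, 'cx': 254.2064, 'cy': 199.3972, 'R': [[0.7597, 0.6502, 0.0067], [0.5562, -0.6445, -0.5247], [-0.3369, 0.4024, -0.8513]], 't': [-0.3887, -0.2464, 1.4539]}
side {'fx': 377.974, 'fy': 377.974, 'cx': 258.5003, 'cy': 194.0414, 'R': [[-0.9665, -0.2567, 0.0045], [-0.1995, 0.7398, -0.6425], [0.1616, -0.6219, -0.7662]], 't': [0.489, 0.1511, 0.984]}
wrist {'fx': 301.7453, 'fy': 301.7453, 'cx': 252.7701, 'cy': 196.0279, 'tool_from_camera': [[0.0009, -0.3099, 0.9508, -0.1764], [1.0, 0.0004, -0.0008, 0.0001], [-0.0001, 0.9508, 0.3099, -0.0798], [0.0, 0.0, 0.0, 1.0]]}
```

View pics/scene0.png

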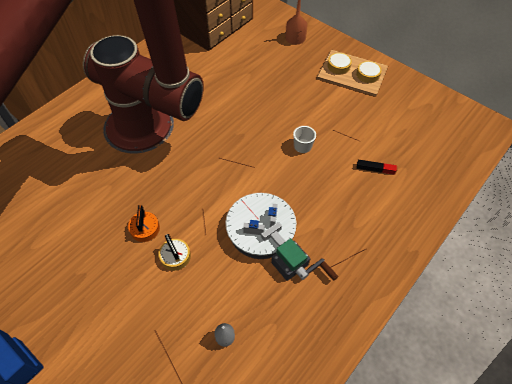

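View pics/side0.png

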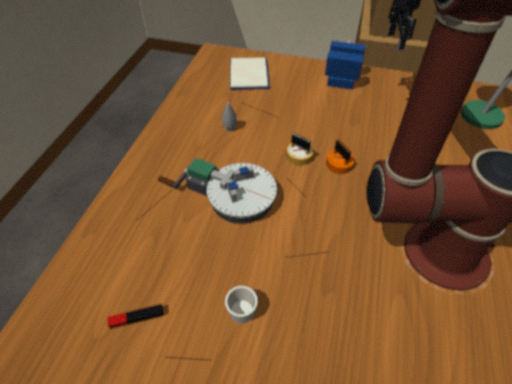

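View pics/wrist0.png

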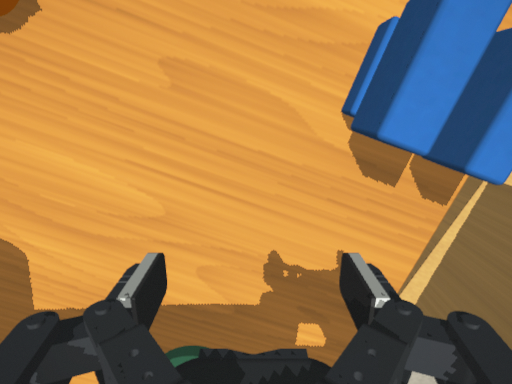

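Candidates: orange drum at scene (143,225) / side (340,160), and brass drum with a white dial at scene (174,252) / side (300,152). The brass one fits the description. I'll confirm it in an enlarged crop.

```bash
cat > h.py <<'E'
import numpy as np, cv2
from station import r, vision
from scipy.spatial.transform import Rotation as Ro
def ray(c,u,v):
    R=np.array(c["R"]);t=np.array(c["t"])
    d=R.T@np.array([(u-c["cx"])/c["fx"],(v-c["cy"])/c["fy"],1]); return -R.T@t,d
def onz(c,u,v,z):
    o,d=ray(c,u,v); return o+d*(z-o[2])/d[2]
def proj(c,X):
    p=np.array(c["R"])@np.asarray(X,float)+np.array(c["t"]); return np.array([c["fx"]*p[0]/p[2]+c["cx"],c["fy"]*p[1]/p[2]+c["cy"]])
def tri(c1,p1,c2,p2):
    o1,d1=ray(c1,*p1);o2,d2=ray(c2,*p2)
    A=np.stack([d1,-d2],1);s=np.linalg.lstsq(A,o2-o1,rcond=None)[0]
    a=o1+s[0]*d1;b=o2+s[1]*d2
    return (a+b)/2,np.linalg.norm(a-b)
def wrist():
    o=r.get_obs(); c=vision.read_camera("wrist")
    T=np.eye(4);T[:3,:3]=Ro.from_rotvec(o["tcp_rot"]).as_matrix();T[:3,3]=o["ee_pos"]
    M=np.linalg.inv(T@np.array(c["tool_from_camera"]))
    c["R"]=M[:3,:3];c["t"]=M[:3,3];return c
E
python3 - <<'E'
import cv2,numpy as np
a=cv2.imread("pics/scene0.png");b=cv2.imread("pics/side0.png")
A=cv2.resize(a[180:290,110:350],None,fx=3.3,fy=3.3,interpolation=2)
cv2.imwrite("pics/s_crop.png",A)
B=cv2.resize(b[125:225,155:365],None,fx=3.8,fy=3.8,interpolation=2)
cv2.imwrite("pics/d_crop.png",B)
E
```

```text
(no output)
```

View pics/s_crop.png

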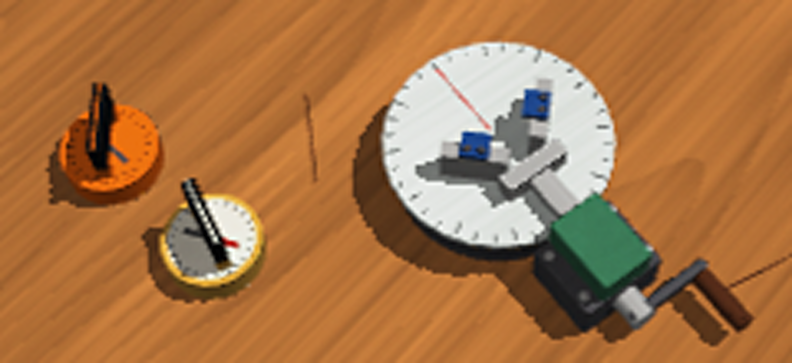

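View pics/d_crop.png

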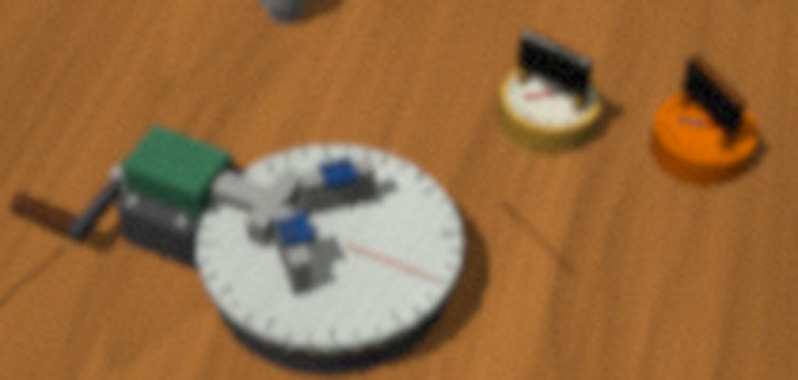

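The crop confirms it: brass rim and white dial at scene (174,252), while the look-alike at (143,225) is all orange. The V opens towards the red line on the plate, with the housing beyond. Next come coarse positions.

```bash
python3 - <<'E'
from h import *
S=vision.read_camera("scene");D=vision.read_camera("side")
s=lambda x,y:((x+.5)/3.3+109.5,(y+.5)/3.3+179.5)
d=lambda x,y:((x+.5)/3.8+154.5,(y+.5)/3.8+124.5)
print("plate",onz(S,*s(499,145),.05),onz(D,*d(330,242),.05))
a,b=onz(S,*s(433,64),.05),onz(S,*s(490,128),.05);print("red",a,b,np.arctan2(*(b-a)[1::-1]))
a,b=onz(D,*d(437,279),.05),onz(D,*d(345,243),.05);print("red",a,b,np.arctan2(*(b-a)[1::-1]))
print("lips S",onz(S,*s(476,145),.09),onz(S,*s(538,104),.09))
print("lips D",onz(D,*d(295,229),.09),onz(D,*d(339,172),.09))
a,b=onz(S,*s(186,182),.08),onz(S,*s(220,265),.08);print("bar S",a,b,np.arctan2(*(b-a)[1::-1]))
a,b=onz(D,*d(524,38),.08),onz(D,*d(590,69),.08);print("bar D",a,b,np.arctan2(*(b-a)[1::-1]))
print("drum S",onz(S,*s(214,240),.029),"D",onz(D,*d(551,100),.029), "orange",onz(S,*s(112,150),.029))
print("house",onz(S,*s(603,243),.076),onz(D,*d(175,165),.076))
print("bob",onz(S,224,338,0),onz(D,230,128,0),"cup",onz(S,304,148,0),"mag",onz(S,376,168,0.02))
E
```

```text
plate [ 0.56745776 -0.03730892  0.05      ] [ 0.56350178 -0.03049745  0.05      ]
red [ 0.47257791 -0.01362474  0.05      ] [ 0.55117874 -0.02979068  0.05      ] -0.20284276924112696
red [ 0.47915825 -0.01679261  0.05      ] [ 0.55258813 -0.0324352   0.05      ] -0.20989016337624478
lips S [ 0.56675627 -0.06654811  0.09      ] [ 0.5804559  -0.00419328  0.09      ]
lips D [ 0.57970781 -0.00282627  0.09      ] [ 0.56535281 -0.0639847   0.09      ]
bar S [ 0.40902096 -0.23989488  0.08      ] [ 0.48161949 -0.2724354   0.08      ] -0.42137731973831477
bar D [ 0.46626359 -0.25474306  0.08      ] [ 0.40858893 -0.23228469  0.08      ] 2.770259633970889
drum S [ 0.44004692 -0.24930023  0.029     ] D [ 0.43746907 -0.24355244  0.029     ] orange [ 0.31361395 -0.24753061  0.029     ]
house [ 0.69462679 -0.06198979  0.076     ] [ 0.68931524 -0.05176919  0.076     ]
bob [ 0.6905533  -0.32542424  0.        ] [ 6.93163384e-01 -3.23748419e-01 -1.11022302e-16] cup [0.47745192 0.28804207 0.        ] mag [0.70126468 0.35716911 0.02      ]
```

```bash
python3 - <<'E'
from h import *
o=r.get_obs();M=Ro.from_rotvec(o["tcp_rot"]).as_matrix();print(np.round(M,3),np.degrees(np.arctan2(M[1,1],M[0,1])))
E
```

```text
[[-0.     0.345 -0.939]
 [ 0.001 -0.939 -0.345]
 [-1.    -0.001 -0.   ]] -69.84560438865337
```

```bash
python3 -m creep '[[[0.025,0.04,0.01,0,0,-0.15,1],[0.05,0.08,0.02,0,0,-0.3,1],[0.075,0.115,0.02,0,0,-0.45,1],[0.1,0.155,0.02,0,0,-0.6,1],[0.125,0.19,0.02,0,0,-0.75,1]]]'
```

```text
time: 0.75
ee_pos: [0.3404, -0.396, 0.2173]
tcp_rot: [-2.004, 0.403, 2.003]
wrist_force: [0.3, -0.1, -0.2]
opening: 0.0855
```

```bash
python3 -m creep '[[[0.025,0.0375,0,0,0,0,1],[0.05,0.075,0,0,0,0,1],[0.075,0.1125,0,0,0,0,1],[0.098,0.15,0,0,0,0,1],[0.098,0.15,0,0,0,0,1]]]'
python3 - <<'E'
from h import *
o=r.get_obs();print(o["ee_pos"],o["q"]);c=wrist();cv2.imwrite("pics/w1.png",c["color"][:,:,::-1])
M=Ro.from_rotvec(r.get_obs()["tcp_rot"]).as_matrix();print(np.arctan2(M[1,1],M[0,1]))
E
```

```text
time: 1.25
ee_pos: [0.4395, -0.2439, 0.2173]
tcp_rot: [-2.011, 0.39, 2.01]
wrist_force: [-0.6, -1.0, 0.2]
opening: 0.0855
[ 0.43953561 -0.24389094  0.21725841] [-6.55674630e-01 -2.57515463e-01  1.86743463e+00  1.48501741e-03
  1.53168703e+00  1.29954474e+00]
-1.95724135109926
```

View pics/w1.png

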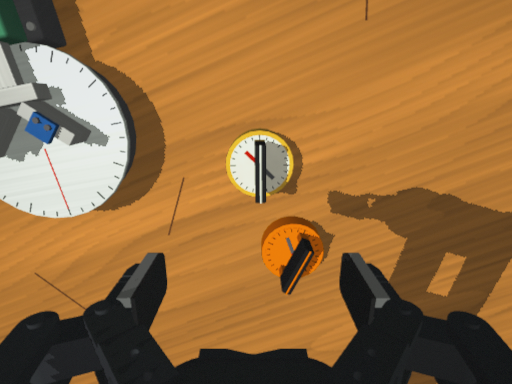

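```bash
python3 - <<'E'
from h import *
c=wrist();im=c["color"][:,:,::-1].copy();hsv=cv2.cvtColor(im,cv2.COLOR_BGR2HSV)
o=r.get_obs();print("tcp px",proj(c,o["ee_pos"]))
g=((hsv[...,0]>=20)&(hsv[...,0]<=35)&(hsv[...,1]>120)).astype(np.uint8)
roi=np.zeros_like(g);roi[115:210,215:305]=1;g&=roi
pts=cv2.findNonZero(g);print(len(pts));(ctr,ax,an)=cv2.fitEllipse(cv2.convexHull(pts));print(ctr,ax,an)
print("drum centre mid",onz(c,*ctr,.0145),"top",onz(c,*ctr,.029))
for u,v in [(260.5,140.5),(260.5,203)]: print(onz(c,u,v,.08))
cv2.imwrite("pics/w1c.png",cv2.resize(im[120:220,200:320],None,fx=6,fy=6,interpolation=2))
E
```

```text
tcp px [255.28233413 229.23042118]
823
(257.1437072753906, 162.5910186767578) (67.5467758178711, 67.93003845214844) 5.432445526123047
drum centre mid [ 0.43733479 -0.25109138  0.0145    ] top [ 0.44020944 -0.25204049  0.029     ]
[ 0.47048152 -0.26720338  0.08      ]
[ 0.40698722 -0.24196469  0.08      ]
```

View pics/w1c.png

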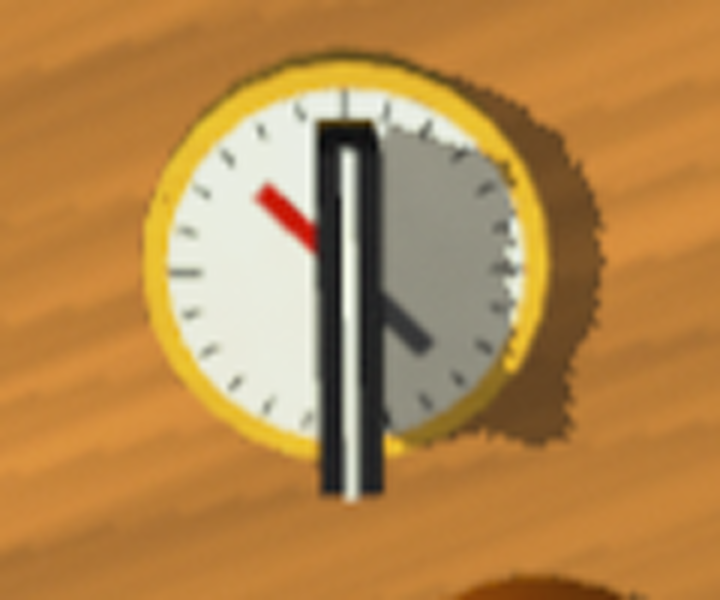

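```bash
python3 - <<'E'
from h import *
c=wrist()
a=onz(c,257.1,144.1,.08);b=onz(c,258.1,202.1,.08);print(a,b,(a+b)/2,np.linalg.norm(a-b),np.arctan2(*(a-b)[1::-1]))
o=r.get_obs();M=Ro.from_rotvec(o["tcp_rot"]).as_matrix();print(o["ee_pos"],np.arctan2(M[1,1],M[0,1])+np.pi/2)
E
```

```text
[ 0.46768955 -0.26397369  0.08      ] [ 0.40832553 -0.24116913  0.08      ] [ 0.43800754 -0.25257141  0.08      ] 0.0635935059935312 -0.3667663846025297
[ 0.43748456 -0.24799699  0.21714982] -0.39056044712297355
```

```bash
python3 -m creep '[[[0.001,-0.0035,-0.045,0,0,0.02,1],[0.001,-0.0035,-0.09,0,0,0.02,1],[0.001,-0.0035,-0.13,0,0,0.02,1],[0.001,-0.0035,-0.155,0,0,0.02,1],[0.001,-0.0035,-0.168,0,0,0.02,1]]]'
```

```text
time: 1.9
ee_pos: [0.4361, -0.2514, 0.046]
tcp_rot: [-2.012, 0.379, 2.021]
wrist_force: [0.6, 0.5, 0.0]
opening: 0.0853
```

```bash
python3 - <<'E'
from h import *
c=wrist();cv2.imwrite("pics/w2.png",c["color"][:,:,::-1]);print(r.get_obs()["ee_pos"])
E
```

```text
[ 0.43586289 -0.25091573  0.04519943]
```

View pics/w2.png

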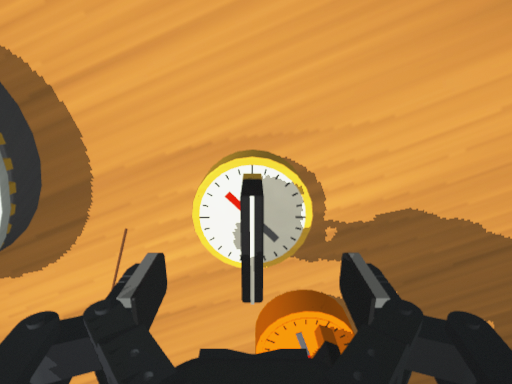

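```bash
python3 - <<'E'
from h import *
c=wrist();im=c["color"][:,:,::-1].copy();o=r.get_obs();print(o["ee_pos"])
cv2.imwrite("pics/w2c.png",cv2.resize(im[145:315,190:320],None,fx=3.5,fy=3.5,interpolation=2))
hsv=cv2.cvtColor(im,cv2.COLOR_BGR2HSV);g=((hsv[...,0]>=20)&(hsv[...,0]<=35)&(hsv[...,1]>120)&(hsv[...,2]>150)).astype(np.uint8)
roi=np.zeros_like(g);roi[145:275,185:322]=1;g&=roi
e=cv2.fitEllipse(cv2.convexHull(cv2.findNonZero(g)));print(e,onz(c,*e[0],.029))
for u,v in [(252,195),(252,303)]: print(onz(c,u,v,.08))
E
```

```text
[ 0.43692259 -0.25139088  0.04729422]
((252.02711486816406, 210.5980682373047), (116.55734252929688, 120.8473129272461), 108.54851531982422) [ 0.44205992 -0.25256258  0.029     ]
[ 0.46804911 -0.2630096   0.08      ]
[ 0.40886854 -0.23977821  0.08      ]
```

View pics/w2c.png

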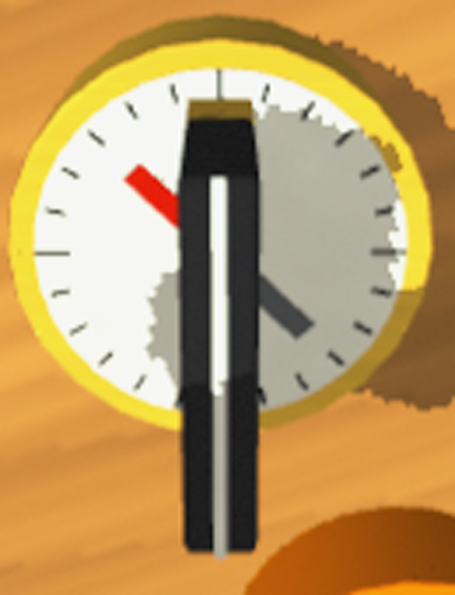

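```bash
python3 -m creep '[[[0.002,0,0.002,0,0,0,1],[0.002,0,0.002,0,0,0,0],[0.002,0,0.002,0,0,0,0],[0.002,0,0.002,0,0,0,0],[0.002,0,0.002,0,0,0,0]]]';python3 -m creep '[[[0,0,0,0,0,0,0],[0,0,0,0,0,0,0],[0,0,0,0,0,0,0],[0,0,0,0,0,0,0]]]'; python3 - <<'E'
from h import *
c=wrist();cv2.imwrite("pics/w3.png",c["color"][:,:,::-1]);o=r.get_obs();print(o)
E
```

```text
time: 2.5
ee_pos: [0.441, -0.2514, 0.0518]
tcp_rot: [-2.02, 0.379, 2.018]
wrist_force: [0.8, -0.5, -0.5]
opening: 0.0283
time: 2.9
ee_pos: [0.4406, -0.2512, 0.0511]
tcp_rot: [-2.019, 0.379, 2.019]
wrist_force: [-0.5, -0.5, -0.0]
opening: 0.0
{'time': 2.95, 'q': array([-6.64968961e-01, -9.14465354e-02,  2.01012651e+00,  6.48978266e-06,
        1.22308459e+00,  1.27678074e+00]), 'dq': array([-0.00053813,  0.00049953,  0.00115077,  0.00019218,  0.00115635,
       -0.0011646 ]), 'joint_efforts': array([ 6.40813654e-03, -2.94891053e+01, -3.34937453e+01,  2.92333771e-04,
        9.14782795e-04, -1.23547312e-05]), 'ee_pos': array([ 0.44062818, -0.25120338,  0.05113075]), 'tcp_rot': array([-2.01861918,  0.37870426,  2.01892668]), 'wrist_force': array([ 0.5281082 , -0.34792977,  0.13684072]), 'torque': array([ 0.04613572, -0.03442505,  0.00809058]), 'opening': -7.540539630469751e-05}
```

View pics/w3.png

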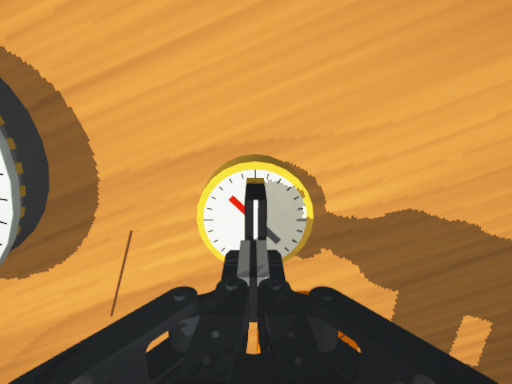

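```bash
python3 - <<'E'
from h import *
im=cv2.imread("pics/w3.png")
A=cv2.resize(im[150:350,180:330],None,fx=3,fy=3,interpolation=2)
d=vision.read_camera("side")["color"][:,:,::-1];s=vision.read_camera("scene")["color"][:,:,::-1]
B=cv2.resize(np.vstack([d[90:190,260:370],s[190:290,130:240]]),None,fx=3,fy=3,interpolation=2)
cv2.imwrite("pics/m3.png",np.hstack([A,B]))
E
```

```text
(no output)
```

View pics/m3.png

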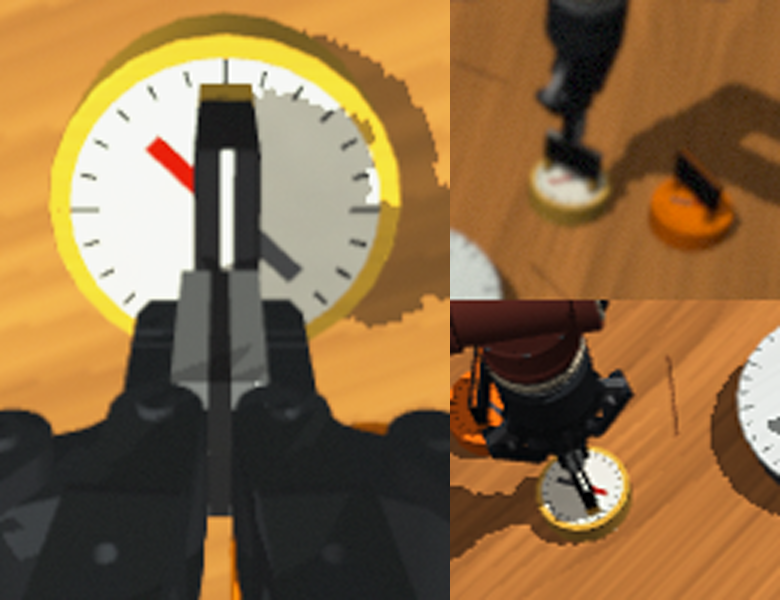

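The pictures show the bar between the pads, though the gauge reads 0. I'll test with a small lift.

```bash
python3 -m creep '[[[0,0,0.01,0,0,0,0],[0,0,0.02,0,0,0,0],[0,0,0.03,0,0,0,0],[0,0,0.03,0,0,0,0]]]'; python3 - <<'E'
from h import *
w=wrist()["color"][:,:,::-1]
A=cv2.resize(w[150:350,180:330],None,fx=3,fy=3,interpolation=2)
d=vision.read_camera("side")["color"][:,:,::-1];s=vision.read_camera("scene")["color"][:,:,::-1]
B=cv2.resize(np.vstack([d[90:190,260:370],s[190:290,130:240]]),None,fx=3,fy=3,interpolation=2)
cv2.imwrite("pics/m4.png",np.hstack([A,B]))
E
```

```text
time: 3.45
ee_pos: [0.4422, -0.2524, 0.084]
tcp_rot: [-2.024, 0.381, 2.015]
wrist_force: [-0.2, -0.0, 0.3]
opening: -0.0004
```

View pics/m4.png

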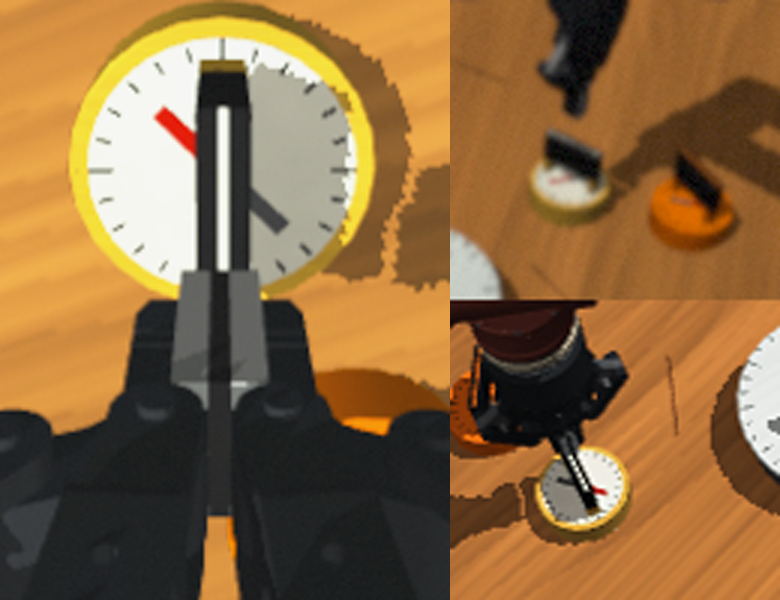

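Not gripped: the compass stayed put and the fingers came away empty. I'll check where the fingertips really are against the reported TCP.

```bash
python3 - <<'E'
from h import *
o=r.get_obs();M=Ro.from_rotvec(o["tcp_rot"]).as_matrix();print(o["ee_pos"],np.round(M,3))
S=vision.read_camera("scene");D=vision.read_camera("side");W=wrist()
out=[]
for c,(x0,y0) in ((S,(140,190)),(D,(250,90))):
    im=c["color"][:,:,::-1].copy()
    k=5;A=cv2.resize(im[y0:y0+110,x0:x0+75],None,fx=k,fy=k,interpolation=2)
    for X,col in ((o["ee_pos"],(0,0,255)),(o["ee_pos"]-.019*M[:,0],(0,255,0))):
        p=proj(c,X);print(p);cv2.circle(A,tuple(int(v) for v in (p-[x0,y0]+.5)*k),4,col,1)
    out.append(A)
cv2.imwrite("pics/m5.png",np.hstack(out))
print(proj(W,o["ee_pos"]))
E
```

```text
[ 0.44068229 -0.25126263  0.08135484] [[ 0.    -0.363 -0.932]
 [-0.    -0.932  0.363]
 [-1.     0.    -0.   ]]
[171.13047848 244.59827025]
[169.97905682 241.37409923]
[300.58358417 136.49106155]
[301.15284945 131.68671194]
[253.26284413 228.95247935]
```

View pics/m5.png

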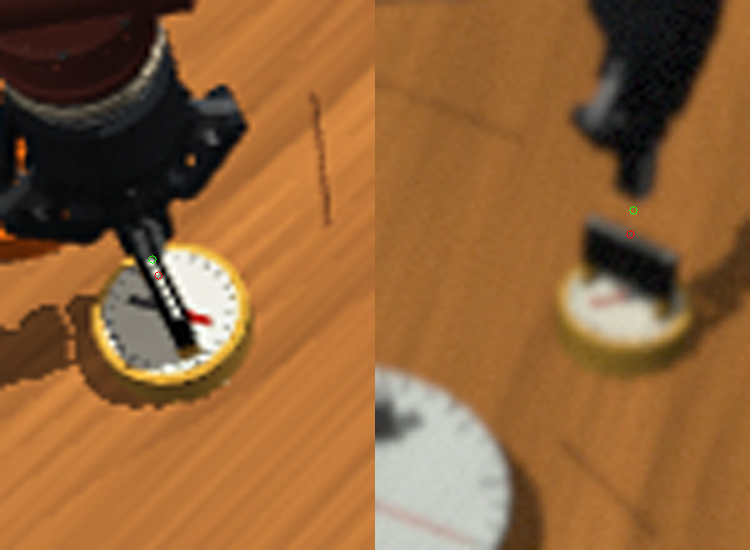

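```bash
python3 -m creep '[[[0,0,0.03,0,0,0,0],[0,0,0.06,0,0,0,0],[0,0,0.06,0,0,0,0]]]'; python3 - <<'E'
from h import *
o=r.get_obs();M=Ro.from_rotvec(o["tcp_rot"]).as_matrix();print(o["ee_pos"])
S=vision.read_camera("scene");D=vision.read_camera("side")
out=[]
for c in (S,D):
    im=c["color"][:,:,::-1].copy();p=proj(c,o["ee_pos"]);x0,y0=(p-[35,60]).astype(int)
    k=5;A=cv2.resize(im[y0:y0+110,x0:x0+75],None,fx=k,fy=k,interpolation=2);print(x0,y0,p)
    for X,col in ((o["ee_pos"],(0,0,255)),(o["ee_pos"]-.019*M[:,0],(0,255,0))):
        p=proj(c,X);cv2.circle(A,tuple(int(v) for v in (p-[x0,y0]+.5)*k),4,col,1)
    out.append(A)
cv2.imwrite("pics/m6.png",np.hstack(out))
E
```

```text
time: 4.05
ee_pos: [0.443, -0.2531, 0.1458]
tcp_rot: [-2.028, 0.383, 2.013]
wrist_force: [1.1, 0.4, 0.6]
opening: -0.0001
[ 0.44298318 -0.25305213  0.14584143]
132 174 [167.19764895 234.29726041]
266 59 [301.90831218 119.15332637]
```

View pics/m6.png

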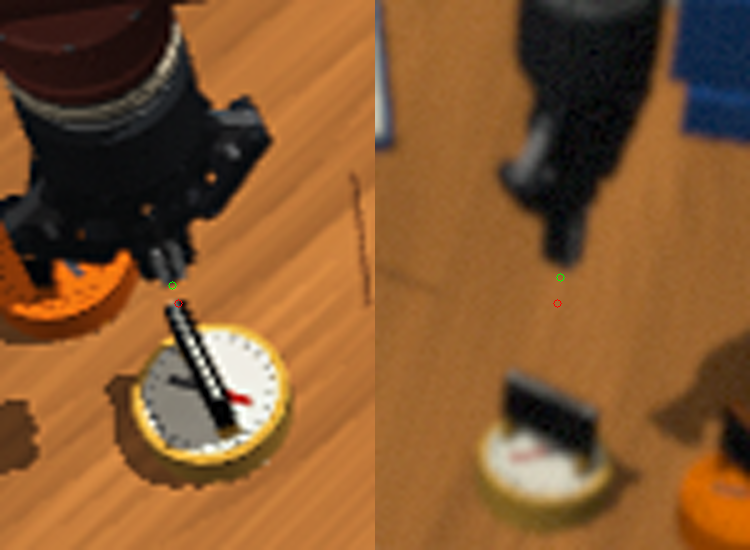

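```bash
python3 - <<'E'
from h import *
S=vision.read_camera("scene");D=vision.read_camera("side");o=r.get_obs()
M=Ro.from_rotvec(o["tcp_rot"]).as_matrix();print(o["ee_pos"])
for a,b in (((172,278),(187,260)),((174,281),(187,264))):
    p,e=tri(S,(132+a[0]/5-.5,174+a[1]/5-.5),D,(266+b[0]/5-.5,59+b[1]/5-.5));print(p,e,M.T@(p-o["ee_pos"]))
E
```

```text
[ 0.43987181 -0.25063715  0.13960299]
[ 0.44411242 -0.25314909  0.17606907] 0.002373238290105285 [-0.03647898  0.00077546 -0.0047697 ]
[ 0.44417542 -0.25301581  0.17317386] 0.003129034965398232 [-0.0335837   0.00063064 -0.00478749]
```

```bash
python3 - <<'E'
from h import *
o=r.get_obs();S=vision.read_camera("scene");D=vision.read_camera("side");print(o["ee_pos"],r.get_obs()["ee_pos"],o["q"])
out=[]
for c,(x0,y0) in ((S,(150,205)),(D,(285,85))):
    im=c["color"][:,:,::-1].copy()
    k=10;A=cv2.resize(im[y0:y0+50,x0:x0+40],None,fx=k,fy=k,interpolation=2)
    out.append(A)
cv2.imwrite("pics/m7.png",np.hstack(out))
w=wrist()["color"][:,:,::-1];cv2.imwrite("pics/w7.png",cv2.resize(w[200:320,180:330],None,fx=5,fy=5,interpolation=2))
E
```

```text
[ 0.43987181 -0.25063715  0.13960299] [ 0.43977306 -0.25054933  0.13937384] [-6.65006186e-01 -1.91752878e-01  1.94261602e+00 -1.84386875e-06
  1.39339619e+00  1.27679811e+00]
```

View pics/m7.png

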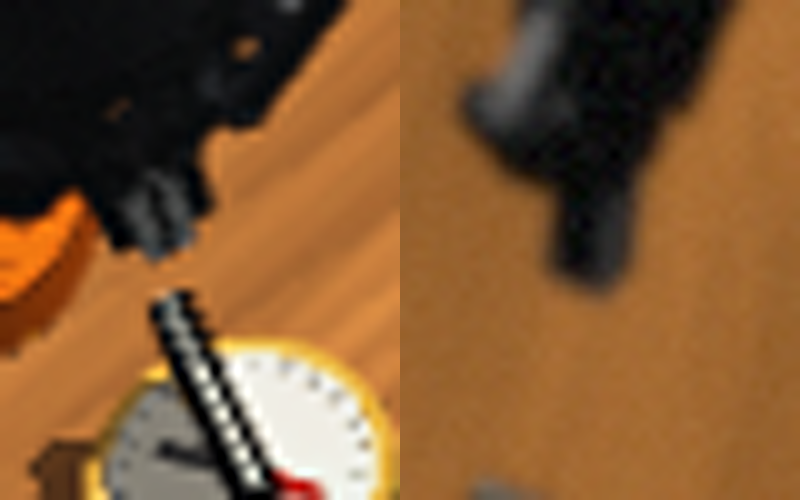

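View pics/w7.png

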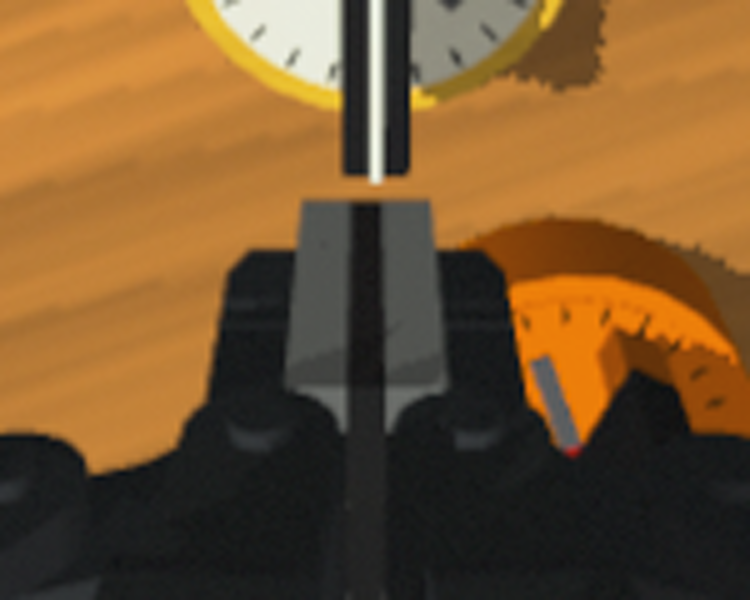

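```bash
python3 - <<'E'
from h import *
S=vision.read_camera("scene");D=vision.read_camera("side");o=r.get_obs()
M=Ro.from_rotvec(o["tcp_rot"]).as_matrix();print(o["ee_pos"])
for a,b in (((165,250),(192,280)),((165,255),(192,288))):
    p,e=tri(S,(150+a[0]/10-.5,205+a[1]/10-.5),D,(285+b[0]/10-.5,85+b[1]/10-.5));print(p,e,M.T@(p-o["ee_pos"]))
W=wrist()
# pad inner lines width in wrist: top edge v=240 
for z in (0,-.011):
    print([ (x,proj(W,o["ee_pos"]+M@np.array([x,0,z])).round(0)) for x in (0,-.02,-.03,-.04)])
E
```

```text
[ 0.44020008 -0.2508589   0.14012972]
[ 0.44149751 -0.25231832  0.16995754] 0.0033032020210844136 [-0.02983133  0.00087338 -0.00168557]
[ 0.44115248 -0.25251079  0.16709033] 0.003093386146880353 [-0.02696385  0.00117942 -0.00143884]
[(0, array([253., 229.])), (-0.02, array([253., 244.])), (-0.03, array([253., 252.])), (-0.04, array([253., 262.]))]
[(0, array([253., 213.])), (-0.02, array([253., 226.])), (-0.03, array([253., 234.])), (-0.04, array([253., 242.]))]
```

```bash
python3 -m creep '[[[0,0,0,0,0,0,1],[0,0,0,0,0,0,1],[0,0,0,0,0,0,1],[0,0,0,0,0,0,1],[0,0,0,0,0,0,1]]]';  python3 -m creep '[[[0,0,0,0,0,0,1],[-0.001,0,-0.03,0,0,0,1],[-0.001,0,-0.06,0,0,0,1],[-0.001,0,-0.09,0,0,0,1],[-0.001,0,-0.09,0,0,0,1]]]'; python3 -m creep '[[[0,0,-0.01,0,0,0,1],[0,0,-0.02,0,0,0,1],[0,0,-0.028,0,0,0,1],[0,0,-0.028,0,0,0,1]]]'
python3 - <<'E'
from h import *
w=wrist()["color"][:,:,::-1]
A=cv2.resize(w[150:350,150:350],None,fx=2.4,fy=2.4,interpolation=2)
d=vision.read_camera("side")["color"][:,:,::-1]
B=cv2.resize(d[90:190,260:340],None,fx=4.8,fy=4.8,interpolation=2)[:480]
cv2.imwrite("pics/m8.png",np.hstack([A,B]));print(r.get_obs()["ee_pos"],r.get_obs()["wrist_force"])
E
```

```text
time: 5.05
ee_pos: [0.4407, -0.2513, 0.1413]
tcp_rot: [-2.019, 0.379, 2.019]
wrist_force: [0.7, -0.6, -0.0]
opening: 0.0724
time: 5.55
ee_pos: [0.4364, -0.2487, 0.0465]
tcp_rot: [-2.008, 0.374, 2.026]
wrist_force: [-0.1, 0.0, -0.6]
opening: 0.0853
time: 5.95
ee_pos: [0.4393, -0.2509, 0.0225]
tcp_rot: [-2.017, 0.378, 2.02]
wrist_force: [-1.0, 0.5, -0.1]
opening: 0.0855
[ 0.43990479 -0.25142717  0.02352904] [-0.40602698  1.39184907  0.38708288]
```

View pics/m8.png

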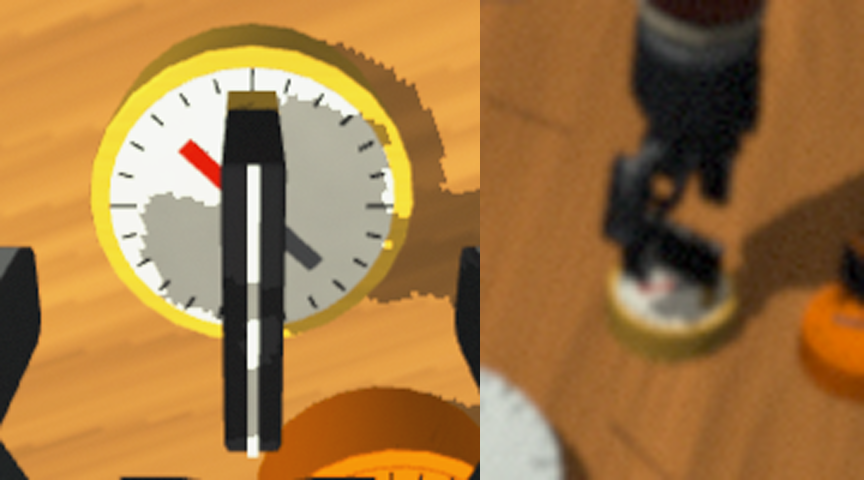

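```bash
python3 -m creep '[[[0,0,-0.005,0,0,0,1],[0,0,-0.005,0,0,0,0],[0,0,-0.005,0,0,0,0],[0,0,-0.005,0,0,0,0],[0,0,-0.005,0,0,0,0]]]'; python3 -m creep '[[[0,0,0,0,0,0,0],[0,0,0,0,0,0,0],[0,0,0,0,0,0,0],[0,0,0,0,0,0,0]]]'; python3 - <<'E'
from h import *
w=wrist()["color"][:,:,::-1]
A=cv2.resize(w[150:350,150:350],None,fx=2.4,fy=2.4,interpolation=2)
d=vision.read_camera("side")["color"][:,:,::-1]
B=cv2.resize(d[90:190,260:340],None,fx=4.8,fy=4.8,interpolation=2)[:480]
cv2.imwrite("pics/m9.png",np.hstack([A,B]));print(r.get_obs()["ee_pos"],r.get_obs()["wrist_force"])
E
```

```text
time: 6.55
ee_pos: [0.4398, -0.2513, 0.0184]
tcp_rot: [-2.019, 0.379, 2.018]
wrist_force: [-0.6, 0.2, 1.5]
opening: 0.0281
time: 6.95
ee_pos: [0.4398, -0.2514, 0.0184]
tcp_rot: [-2.019, 0.379, 2.019]
wrist_force: [-1.0, -0.9, 0.5]
opening: 0.011
[ 0.43980495 -0.25142234  0.01843714] [ 0.18302666 -1.25268321  1.31918789]
```

View pics/m9.png

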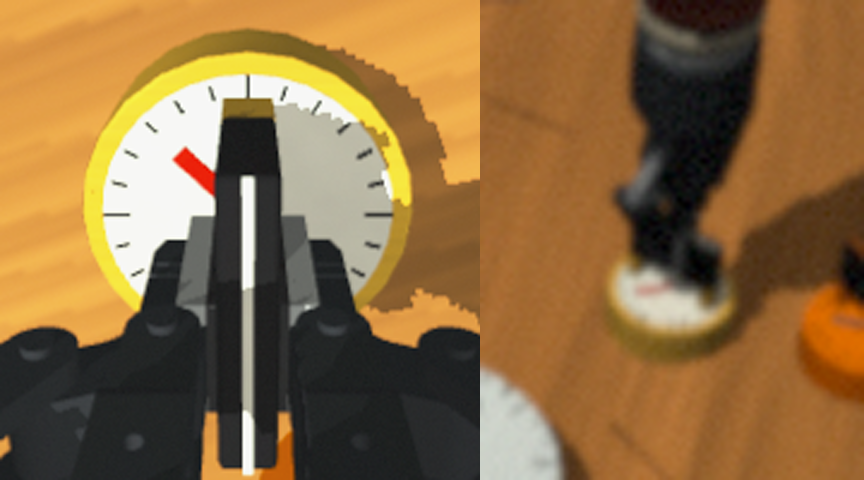

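Gripped: opening 11 mm, with the bar between the pads. The fingertips really sit about 31 mm behind the reported TCP. Standing on the bench reads TCP z = 0.0184, so standing on the plate should read 0.0684. Next I lift, carry towards the plate and look.

```bash
python3 -m creep '[[[0,0,0.02,0,0,0,0],[0,0,0.05,0,0,0,0],[0,0,0.08,0,0,0,0],[0,0,0.11,0,0,0,0],[0,0,0.11,0,0,0,0]]]'; python3 -m creep '[[[0.005,0.03,0,0,0,0.04,0],[0.012,0.07,0,0,0,0.08,0],[0.02,0.11,0,0,0,0.12,0],[0.025,0.14,0,0,0,0.16,0],[0.025,0.14,0,0,0,0.16,0]]]'; python3 - <<'E'
from h import *
r.get_obs();vision.read_camera("side")
c=wrist();w=c["color"][:,:,::-1];cv2.imwrite("pics/w10.png",w)
o=r.get_obs();M=Ro.from_rotvec(o["tcp_rot"]).as_matrix();print(o["ee_pos"],o["wrist_force"],np.arctan2(M[1,1],M[0,1])+np.pi/2,M.round(3))
E
```

```text
time: 7.55
ee_pos: [0.4418, -0.2528, 0.1319]
tcp_rot: [-2.027, 0.382, 2.013]
wrist_force: [0.8, -1.2, -4.2]
opening: 0.0105
time: 8.05
ee_pos: [0.4631, -0.1073, 0.1246]
tcp_rot: [-2.106, 0.215, 2.117]
wrist_force: [-0.4, -0.4, -5.4]
opening: 0.0107
[ 0.46326977 -0.11030353  0.12547757] [-0.6033799   0.35095323 -5.18732793] -0.2095710525330554 [[-0.004 -0.208 -0.978]
 [ 0.001 -0.978  0.208]
 [-1.    -0.     0.004]]
```

View pics/w10.png

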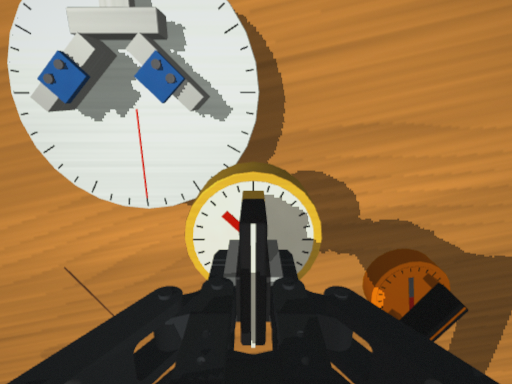

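```bash
cat > vee.py <<'E'
from h import *
def vee(c,draw=None):
    im=c["color"][:,:,::-1].copy();hsv=cv2.cvtColor(im,cv2.COLOR_BGR2HSV)
    b=((hsv[...,0]>100)&(hsv[...,0]<130)&(hsv[...,1]>120)&(hsv[...,2]>110)).astype(np.uint8)
    n,l,st,ce=cv2.connectedComponentsWithStats(b);res=[]
    for i in np.argsort(-st[1:,4])[:2]+1:
        rc=cv2.minAreaRect(cv2.findNonZero((l==i).astype(np.uint8)));q=cv2.boxPoints(rc)
        P=np.array([onz(c,u,v,.09)[:2] for u,v in q]);e=P[1]-P[0],P[2]-P[1]
        print("lip px",np.round(rc[0],1),st[i,4],"ctr",P.mean(0).round(4),"edges",[(round(float(np.linalg.norm(k)),4),round(float(np.arctan2(k[1],k[0])),3)) for k in e]);res.append(P.mean(0))
    rd=(((hsv[...,0]<8)|(hsv[...,0]>172))&(hsv[...,1]>90)&(hsv[...,2]>120)).astype(np.uint8)
    return b,rd,res
E
python3 - <<'E'
from vee import *
c=wrist();b,rd,res=vee(c)
roi=np.zeros_like(rd);roi[95:208,125:160]=1;rd&=roi
P=np.array([onz(c,u,v,.05)[:2] for u,v in cv2.findNonZero(rd)[:,0]])
vx,vy,x0,y0=cv2.fitLine(P.astype(np.float32),2,0,.01,.01).ravel();print("red",len(P),np.arctan2(vy,vx),x0,y0)
th=np.arctan2(vy,vx); 
if vx<0: th+=np.pi
m=(res[0]+res[1])/2;n=np.array([-np.sin(th),np.cos(th)]);d=np.array([np.cos(th),np.sin(th)])
print("lat of lip mid vs red",(m-[x0,y0])@n,"lip dir",np.arctan2(*(res[0]-res[1])[::-1])," sep",np.linalg.norm(res[0]-res[1]),"mid",m)
im=c["color"][:,:,::-1];cv2.imwrite("pics/w10c.png",cv2.resize(im[0:210,0:265],None,fx=3,fy=2.8,interpolation=2))
E
```

```text
lip px [156.9  77.2] 1088 ctr [ 0.5664 -0.068 ] edges [(0.0214, -1.061), (0.0241, -2.536)]
lip px [59.8 77.7] 1078 ctr [ 0.5793 -0.0057] edges [(0.0237, -1.086), (0.0229, -2.56)]
red 160 -0.205612 0.5165903 -0.02484742
lat of lip mid vs red -0.0002717746892666705 lip dir -1.7750416517071095  sep 0.06360895017243069 mid [ 0.57289273 -0.03686744]
```

View pics/w10c.png

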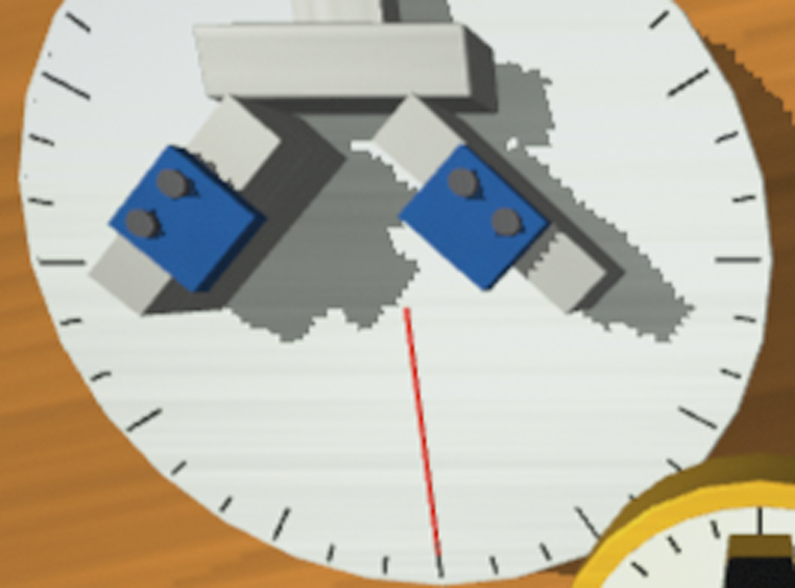

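```bash
python3 - <<'E'
from h import *
c=wrist();o=r.get_obs();M=Ro.from_rotvec(o["tcp_rot"]).as_matrix();print(o["ee_pos"])
im=c["color"][:,:,::-1].copy();hsv=cv2.cvtColor(im,cv2.COLOR_BGR2HSV);g=((hsv[...,0]>=20)&(hsv[...,0]<=35)&(hsv[...,1]>150)&(hsv[...,2]>190)).astype(np.uint8)
roi=np.zeros_like(g);roi[155:295,175:330]=1;g&=roi
n,l,st,ce=cv2.connectedComponentsWithStats(g);print(st[:6])
i=np.argmax(st[1:,4])+1;p=cv2.findNonZero((l==i).astype(np.uint8))
e=cv2.fitEllipse(cv2.convexHull(p));print(e)
z=o["ee_pos"][2]-.0184
C=onz(c,*e[0],z+.029);print("drum",C,"in tool",M.T@(C-o["ee_pos"]))
hull=cv2.convexHull(p)[:,0];P=np.array([onz(c,u,v,z+.029)[:2] for u,v in hull]);print(cv2.minEnclosingCircle(P.astype(np.float32)))
# bar top
for u,v in [(254,223),(253,346)]: print("bar",M.T@(onz(c,u,v,z+.08)-o["ee_pos"]))
E
```

```text
[ 0.46375501 -0.11154716  0.12654877]
[[     0      0    512    384 194672]
 [   185    172    137    107   1936]]
((252.66012573242188, 233.54244995117188), (123.34696197509766, 136.38792419433594), 90.46308898925781)
drum [ 0.46570109 -0.11132169  0.13714877] in tool [-0.01060447 -0.00063017 -0.00182924]
((0.4628068804740906, -0.11070840060710907), 0.041339121758937836)
bar [-6.16750613e-02 -4.53684275e-05 -3.06166921e-02]
bar [-0.06151965 -0.0003756   0.03292047]
```

```bash
python3 -m creep '[[[0.015,0.025,0,0,0,0,0],[0.03,0.05,0,0,0,0,0],[0.045,0.07,0,0,0,0,0],[0.054,0.086,0,0,0,0.004,0],[0.054,0.086,0,0,0,0.004,0]]]'; python3 -m creep '[[[0,0,-0.012,0,0,0,0],[0,0,-0.025,0,0,0,0],[0,0,-0.038,0,0,0,0],[0,0,-0.045,0,0,0,0],[0,0,-0.045,0,0,0,0]]]'; python3 - <<'E'
from vee import *
vision.read_camera("side")
c=wrist();w=c["color"][:,:,::-1];cv2.imwrite("pics/w11.png",w);b,rd,res=vee(c)
o=r.get_obs();M=Ro.from_rotvec(o["tcp_rot"]).as_matrix();print(o["ee_pos"],o["wrist_force"],np.arctan2(M[1,1],M[0,1])+np.pi/2,M[:,0].round(4))
th=-.205;d=np.array([np.cos(th),np.sin(th)]);n=np.array([-d[1],d[0]])
print("lips rel TCP along,lat",[((p-o["ee_pos"][:2])@d,(p-o["ee_pos"][:2])@n) for p in res])
E
```

```text
time: 8.75
ee_pos: [0.5193, -0.0248, 0.1276]
tcp_rot: [-2.112, 0.218, 2.113]
wrist_force: [-1.3, 0.0, -4.2]
opening: 0.0108
time: 9.25
ee_pos: [0.5169, -0.0254, 0.0808]
tcp_rot: [-2.107, 0.22, 2.116]
wrist_force: [-0.4, -0.2, -4.4]
opening: 0.011
lip px [309.6 141.3] 1455 ctr [ 0.5667 -0.0678] edges [(0.0213, -1.024), (0.0238, -2.555)]
lip px [195.6 141.9] 1425 ctr [ 0.5794 -0.0058] edges [(0.0234, -1.006), (0.0213, -2.539)]
[ 0.51858179 -0.02547127  0.08301532] [ 0.21203294 -0.22585401 -5.5371838 ] -0.20737122387729467 [-3.e-04  0.e+00 -1.e+00]
lips rel TCP along,lat [(np.float64(0.055690449301123025), np.float64(-0.03160722834761266)), (np.float64(0.055513820468697954), np.float64(0.03166295980001059))]
```

View pics/w11.png

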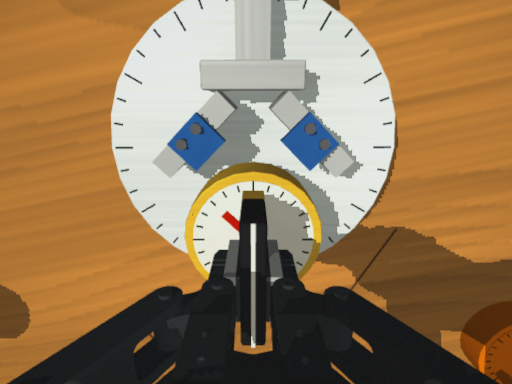

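Laterally centred: the lips lie at +31.66 and −31.61 mm either side of the TCP. Lowering onto the plate now.

```bash
python3 -m creep '[[[0,0,-0.004,0,0,0,0],[0,0,-0.008,0,0,0,0],[0,0,-0.012,0,0,0,0],[0,0,-0.012,0,0,0,0],[0,0,-0.012,0,0,0,0]]]'; python3 -m creep '[[[0,0,-0.001,0,0,0,0],[0,0,-0.002,0,0,0,0],[0,0,-0.002,0,0,0,0],[0,0,-0.002,0,0,0,0]]]'
```

```text
time: 9.85
ee_pos: [0.5186, -0.0252, 0.071]
tcp_rot: [-2.112, 0.219, 2.113]
wrist_force: [-0.3, -0.4, -5.4]
opening: 0.0109
time: 10.25
ee_pos: [0.5187, -0.0253, 0.0692]
tcp_rot: [-2.112, 0.219, 2.112]
wrist_force: [-0.8, -0.7, -5.0]
opening: 0.0109
```

```bash
python3 -m creep '[[[0,0,-0.0005,0,0,0,0],[0,0,-0.001,0,0,0,0],[0,0,-0.001,0,0,0,0]]]'; python3 -m creep '[[[0,0,-0.0005,0,0,0,0],[0,0,-0.0005,0,0,0,0],[0,0,-0.0005,0,0,0,0]]]'
```

```text
time: 10.55
ee_pos: [0.5189, -0.0253, 0.0685]
tcp_rot: [-2.113, 0.219, 2.112]
wrist_force: [0.3, -0.6, -4.8]
opening: 0.0112
time: 10.85
ee_pos: [0.5192, -0.0253, 0.0684]
tcp_rot: [-2.114, 0.219, 2.111]
wrist_force: [-0.9, 0.1, 0.6]
opening: 0.0112
```

Standing on the plate: the weight has gone off the wrist at z 0.0684. Now pushing along (0.979, −0.204).

```bash
python3 -m creep '[[[0.004,-0.0008,0,0,0,0,0],[0.008,-0.0016,0,0,0,0,0],[0.012,-0.0025,0,0,0,0,0],[0.016,-0.0033,0,0,0,0,0],[0.0195,-0.004,0,0,0,0,0]]]'; python3 -m creep '[[[0,0,0,0,0,0,0]]]'
```

```text
time: 11.35
ee_pos: [0.5391, -0.0295, 0.0684]
tcp_rot: [-2.113, 0.22, 2.111]
wrist_force: [-1.8, 0.4, 5.8]
opening: 0.0113
time: 11.45
ee_pos: [0.5396, -0.0296, 0.0684]
tcp_rot: [-2.115, 0.22, 2.11]
wrist_force: [1.1, 0.2, 4.5]
opening: 0.0109
```

```bash
python3 -m creep '[[[0.001,-0.0002,0,0,0,0,0],[0.002,-0.0004,0,0,0,0,0],[0.003,-0.0006,0,0,0,0,0],[0.004,-0.0008,0,0,0,0,0],[0.005,-0.001,0,0,0,0,0]]]'
```

```text
time: 11.95
ee_pos: [0.5431, -0.0303, 0.0684]
tcp_rot: [-2.112, 0.219, 2.113]
wrist_force: [-4.5, 0.5, 8.7]
opening: 0.0107
```

```bash
python3 -m creep '[[[0.001,-0.0002,0,0,0,0,0],[0.002,-0.0004,0,0,0,0,0],[0.003,-0.0006,0,0,0,0,0],[0.004,-0.0008,0,0,0,0,0],[0.005,-0.001,0,0,0,0,0]]]'; python3 - <<'E'
from vee import *
c=wrist();w=c["color"][:,:,::-1];cv2.imwrite("pics/w12.png",w);b,rd,res=vee(c)
o=r.get_obs();M=Ro.from_rotvec(o["tcp_rot"]).as_matrix();print(o["ee_pos"],o["wrist_force"],o["torque"],np.arctan2(M[1,1],M[0,1])+np.pi/2,M[:,0].round(4))
th=-.205;d=np.array([np.cos(th),np.sin(th)]);n=np.array([-d[1],d[0]])
print("lips rel TCP along,lat",[((p-o["ee_pos"][:2])@d,(p-o["ee_pos"][:2])@n) for p in res])
E
```

```text
time: 12.45
ee_pos: [0.5479, -0.0316, 0.0684]
tcp_rot: [-2.112, 0.22, 2.114]
wrist_force: [-4.5, -0.9, 9.0]
opening: 0.0107
lip px [311.6 193.8] 1452 ctr [ 0.571  -0.0687] edges [(0.0217, -0.986), (0.0238, -2.571)]
lip px [193.8 193.8] 1434 ctr [ 0.5841 -0.0066] edges [(0.0238, -1.013), (0.0212, -2.603)]
[ 0.54800661 -0.03168175  0.06843746] [-3.46074417 -0.88785048  7.61867357] [-0.02519374  0.58947601  0.050659  ] -0.20682129420743456 [-8.e-04 -8.e-04 -1.e+00]
lips rel TCP along,lat [(np.float64(0.0301032866508543), np.float64(-0.031586895265780325)), (np.float64(0.030221403192123443), np.float64(0.031918803192636985))]
```

View pics/w12.png

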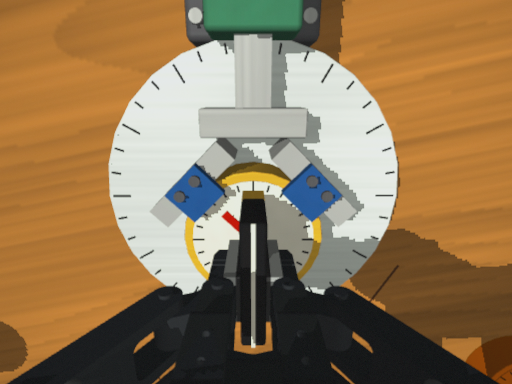

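The V is now moving with the compass: the lips have advanced 4.5 mm, the drum is centred, and drag is about 4 N. I'll ease the downward press slightly, then advance in small steps.

```bash
python3 -m creep '[[[0.001,-0.0002,0.0003,0,0,0,0],[0.002,-0.0004,0.0003,0,0,0,0],[0.003,-0.0006,0.0003,0,0,0,0],[0.004,-0.0008,0.0003,0,0,0,0],[0.005,-0.001,0.0003,0,0,0,0]]]'
```

```text
time: 13.0
ee_pos: [0.5526, -0.0326, 0.0684]
tcp_rot: [-2.111, 0.22, 2.114]
wrist_force: [-4.7, -1.1, 6.9]
opening: 0.0105
```

```bash
python3 -m creep '[[[0.001,-0.0002,0,0,0,0,0],[0.002,-0.0004,0,0,0,0,0],[0.002,-0.0004,0,0,0,0,0]]]'
```

```text
time: 13.3
ee_pos: [0.5548, -0.0331, 0.0684]
tcp_rot: [-2.112, 0.22, 2.114]
wrist_force: [-4.0, -1.0, 6.7]
opening: 0.0111
```

```bash
python3 -m creep '[[[0.001,-0.0002,0,0,0,0,0],[0.002,-0.0004,0,0,0,0,0],[0.002,-0.0004,0,0,0,0,0]]]'
```

```text
time: 13.6
ee_pos: [0.5568, -0.0335, 0.0684]
tcp_rot: [-2.112, 0.22, 2.114]
wrist_force: [-3.7, -1.4, 6.8]
opening: 0.0108
```

```bash
python3 -m creep '[[[0.001,-0.0002,0,0,0,0,0],[0.002,-0.0004,0,0,0,0,0],[0.002,-0.0004,0,0,0,0,0]]]'
```

```text
time: 13.9
ee_pos: [0.5588, -0.0339, 0.0685]
tcp_rot: [-2.112, 0.22, 2.114]
wrist_force: [-3.8, -1.6, 6.9]
opening: 0.011
```

```bash
python3 -m creep '[[[0.001,-0.0005,0,0,0,0,0],[0.002,-0.0008,0,0,0,0,0],[0.002,-0.0008,0,0,0,0,0]]]'
```

```text
time: 14.2
ee_pos: [0.5609, -0.0344, 0.0684]
tcp_rot: [-2.112, 0.22, 2.113]
wrist_force: [-3.8, 0.6, 6.5]
opening: 0.0108
```

```bash
python3 -m creep '[[[0.001,-0.0002,0,0,0,0,0],[0.002,-0.0004,0,0,0,0,0],[0.002,-0.0004,0,0,0,0,0]]]'
```

```text
time: 14.5
ee_pos: [0.5629, -0.0348, 0.0684]
tcp_rot: [-2.112, 0.22, 2.114]
wrist_force: [-2.9, 0.1, 6.1]
opening: 0.0108
```

```bash
python3 -m creep '[[[0.001,-0.0002,0,0,0,0,0],[0.002,-0.0004,0,0,0,0,0],[0.002,-0.0004,0,0,0,0,0]]]'
```

```text
time: 14.8
ee_pos: [0.5648, -0.0352, 0.0684]
tcp_rot: [-2.112, 0.22, 2.114]
wrist_force: [-4.3, -0.6, 6.4]
opening: 0.0109
```

```bash
python3 -m creep '[[[0.001,-0.0002,0,0,0,0,0],[0.002,-0.0004,0,0,0,0,0],[0.002,-0.0004,0,0,0,0,0]]]'
```

```text
time: 15.1
ee_pos: [0.5668, -0.0356, 0.0684]
tcp_rot: [-2.112, 0.22, 2.114]
wrist_force: [-3.5, 0.3, 6.7]
opening: 0.0113
```

```bash
python3 -m creep '[[[0.001,-0.0002,0,0,0,0,0],[0.002,-0.0005,0,0,0,0,0],[0.002,-0.0005,0,0,0,0,0]]]'
```

```text
time: 15.4
ee_pos: [0.5688, -0.036, 0.0684]
tcp_rot: [-2.112, 0.22, 2.113]
wrist_force: [-3.6, 0.4, 6.4]
opening: 0.0111
```

```bash
python3 -m creep '[[[0.001,-0.0002,0,0,0,0,0],[0.002,-0.0004,0,0,0,0,0],[0.002,-0.0004,0,0,0,0,0]]]'
```

```text
time: 15.7
ee_pos: [0.5708, -0.0364, 0.0684]
tcp_rot: [-2.112, 0.22, 2.114]
wrist_force: [-3.5, 0.1, 7.7]
opening: 0.0111
```

```bash
python3 -m creep '[[[0.001,-0.0002,0,0,0,0,0],[0.002,-0.0004,0,0,0,0,0],[0.002,-0.0004,0,0,0,0,0]]]'
```

```text
time: 16.0
ee_pos: [0.5728, -0.0369, 0.0684]
tcp_rot: [-2.112, 0.22, 2.114]
wrist_force: [-3.6, 0.7, 6.8]
opening: 0.0109
```

```bash
python3 -m creep '[[[0.001,-0.0002,0,0,0,0,0],[0.002,-0.0004,0,0,0,0,0],[0.002,-0.0004,0,0,0,0,0]]]'
```

```text
time: 16.3
ee_pos: [0.5748, -0.0373, 0.0684]
tcp_rot: [-2.111, 0.22, 2.114]
wrist_force: [-4.7, -0.9, 6.7]
opening: 0.011
```

```bash
python3 -m creep '[[[0.001,-0.0002,0,0,0,0,0],[0.002,-0.0004,0,0,0,0,0],[0.002,-0.0004,0,0,0,0,0]]]'
```

```text
time: 16.6
ee_pos: [0.5768, -0.0377, 0.0684]
tcp_rot: [-2.112, 0.22, 2.114]
wrist_force: [-3.8, -0.3, 5.8]
opening: 0.011
```

```bash
python3 -m creep '[[[0.001,-0.0002,0,0,0,0,0],[0.002,-0.0004,0,0,0,0,0],[0.002,-0.0004,0,0,0,0,0]]]'
```

```text
time: 16.9
ee_pos: [0.5788, -0.0381, 0.0684]
tcp_rot: [-2.112, 0.22, 2.114]
wrist_force: [-3.0, -0.2, 5.9]
opening: 0.0111
```

```bash
python3 -m creep '[[[0.001,-0.0002,0,0,0,0,0],[0.002,-0.0004,0,0,0,0,0],[0.002,-0.0004,0,0,0,0,0]]]'
```

```text
time: 17.2
ee_pos: [0.5804, -0.0384, 0.0684]
tcp_rot: [-2.11, 0.22, 2.115]
wrist_force: [-5.6, 0.9, 7.2]
opening: 0.0114
```

```bash
python3 -m creep '[[[0.0005,-0.0001,0,0,0,0,0],[0.0005,-0.0001,0,0,0,0,0]]]'
```

```text
time: 17.4
ee_pos: [0.5804, -0.0384, 0.0685]
tcp_rot: [-2.109, 0.219, 2.116]
wrist_force: [-6.3, 0.6, 9.1]
opening: 0.0111
```

It's on the stop: x no longer advances and the force is rising. Building up the press in steps.

```bash
python3 -m creep '[[[0.0005,-0.0001,0,0,0,0,0],[0.001,-0.0002,0,0,0,0,0],[0.001,-0.0002,0,0,0,0,0]]]'; python3 - <<'E'
from h import *
o=r.get_obs();f=o["wrist_force"];th=-.205;print(f,f[0]*np.cos(th)+f[1]*np.sin(th),-f[0]*np.sin(th)+f[1]*np.cos(th),o["torque"])
E
```

```text
time: 17.7
ee_pos: [0.5805, -0.0384, 0.0686]
tcp_rot: [-2.106, 0.219, 2.119]
wrist_force: [-11.8, 1.3, 11.9]
opening: 0.0109
[-11.82931794   1.25844168  11.86532268] -11.837801069920173 -1.1759695047686294 [0.18383481 1.5904016  0.00777737]
```

```bash
python3 -m creep '[[[0.0003,-0.0003,0.0003,0,0,0,0],[0.0006,-0.0004,0.0005,0,0,0,0],[0.0006,-0.0004,0.0005,0,0,0,0]]]'; python3 - <<'E'
from h import *
o=r.get_obs();f=o["wrist_force"];th=-.205;print(f,f[0]*np.cos(th)+f[1]*np.sin(th),-f[0]*np.sin(th)+f[1]*np.cos(th),o["torque"])
E
```

```text
time: 18.0
ee_pos: [0.5805, -0.0384, 0.0686]
tcp_rot: [-2.105, 0.219, 2.12]
wrist_force: [-11.7, 1.5, 11.1]
opening: 0.011
[-11.705232     1.52493254  11.07042377] -11.770562149145933 -0.8897988823715179 [0.28778844 1.72384145 0.0800255 ]
```

```bash
python3 -m creep '[[[0.0005,-0.0002,0.0002,0,0,0,0],[0.0009,-0.0003,0.0004,0,0,0,0],[0.0009,-0.0003,0.0004,0,0,0,0],[0.0009,-0.0003,0.0004,0,0,0,0]]]'; python3 - <<'E'
from h import *
o=r.get_obs();f=o["wrist_force"];th=-.205;print(f,f[0]*np.cos(th)+f[1]*np.sin(th),-f[0]*np.sin(th)+f[1]*np.cos(th),o["torque"],Ro.from_rotvec(o["tcp_rot"]).as_matrix()[:,0])
w=wrist()["color"][:,:,::-1];cv2.imwrite("pics/w13.png",w)
E
```

```text
time: 18.4
ee_pos: [0.5805, -0.0384, 0.0687]
tcp_rot: [-2.102, 0.218, 2.122]
wrist_force: [-12.8, 2.3, 12.2]
opening: 0.0113
[-12.77988748   2.29779377  12.17099808] -12.980044568174659 -0.3518851717190472 [ 0.45812476  2.08573866 -0.03948246] [-0.00930731  0.00170214 -0.99995524]
```

View pics/w13.png

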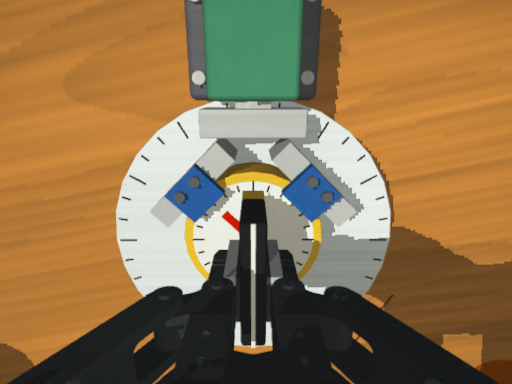

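```bash
python3 -m creep '[[[0.0006,-0.0001,0.0005,0,0,0,0],[0.0012,-0.0003,0.001,0,0,0,0],[0.0012,-0.0003,0.001,0,0,0,0],[0.0012,-0.0003,0.001,0,0,0,0],[0.0012,-0.0003,0.001,0,0,0,0]]]'; python3 - <<'E'
from h import *
o=r.get_obs();f=o["wrist_force"];th=-.205;print(f,f[0]*np.cos(th)+f[1]*np.sin(th),-f[0]*np.sin(th)+f[1]*np.cos(th),o["torque"],Ro.from_rotvec(o["tcp_rot"]).as_matrix()[:,0])
E
```

```text
time: 18.95
ee_pos: [0.5806, -0.0384, 0.0689]
tcp_rot: [-2.099, 0.218, 2.125]
wrist_force: [-14.3, 3.1, 9.7]
opening: 0.0111
[-14.26126145   3.11598753   9.66133914] -14.596957411769186 0.14761733287040402 [ 0.52670257  2.35090698 -0.01298529] [-0.01194001  0.00230386 -0.99992606]
```

```bash
python3 -m creep '[[[0,0,0,0,0,0,0],[0,0,0,0,0,0,0],[0,0,0,0,0,0,0],[0,0,0,0,0,0,0],[0,0,0,0,0,0,0]]]'; python3 -m creep '[[[-0.0005,0.0001,-0.0003,0,0,0,0],[-0.001,0.0002,-0.0006,0,0,0,0],[-0.0015,0.0003,-0.0008,0,0,0,0],[-0.002,0.0004,-0.001,0,0,0,0],[-0.002,0.0004,-0.001,0,0,0,0]]]'; python3 - <<'E'
from h import *
o=r.get_obs();f=o["wrist_force"];th=-.205;print(f,f[0]*np.cos(th)+f[1]*np.sin(th),-f[0]*np.sin(th)+f[1]*np.cos(th),o["torque"],Ro.from_rotvec(o["tcp_rot"]).as_matrix()[:,0])
E
```

```text
time: 19.45
ee_pos: [0.5806, -0.0384, 0.0689]
tcp_rot: [-2.099, 0.218, 2.125]
wrist_force: [-14.8, 3.3, 11.0]
opening: 0.0109
time: 19.95
ee_pos: [0.5805, -0.0384, 0.0686]
tcp_rot: [-2.105, 0.218, 2.12]
wrist_force: [-10.5, 2.0, 10.1]
opening: 0.0112
[-10.48659775   2.03089827  10.07698834] -10.68044290602566 -0.14635365823313573 [ 0.38737786  1.5894323  -0.02664353] [-0.00712279  0.00147699 -0.99997354]
```

Pressed at about 15 N along the V, balanced, for over 0.6 s. Easing the load off now.

```bash
python3 -m creep '[[[-0.0005,0.0001,-0.0002,0,0,0,0],[-0.001,0.0002,-0.0003,0,0,0,0],[-0.0015,0.0003,-0.0003,0,0,0,0],[-0.0015,0.0003,-0.0003,0,0,0,0]]]'; python3 - <<'E'
from h import *
o=r.get_obs();f=o["wrist_force"];th=-.205;print(f,f[0]*np.cos(th)+f[1]*np.sin(th),-f[0]*np.sin(th)+f[1]*np.cos(th),o["torque"],Ro.from_rotvec(o["tcp_rot"]).as_matrix()[:,0])
E
```

```text
time: 20.35
ee_pos: [0.5804, -0.0384, 0.0685]
tcp_rot: [-2.108, 0.219, 2.116]
wrist_force: [-6.1, 1.1, 6.8]
opening: 0.0113
[-6.06846861  1.0811841   6.81156438] -6.161494429582783 -0.17679574949908927 [ 0.30871614  0.82457027 -0.03036409] [-3.48346580e-03  9.26298051e-04 -9.99993504e-01]
```

```bash
python3 -m creep '[[[-0.0004,0.0001,0,0,0,0,0],[-0.0008,0.0002,0,0,0,0,0],[-0.0008,0.0002,0,0,0,0,0]]]'; python3 - <<'E'
from h import *
o=r.get_obs();f=o["wrist_force"];th=-.205;print(f,f[0]*np.cos(th)+f[1]*np.sin(th),-f[0]*np.sin(th)+f[1]*np.cos(th),o["torque"],Ro.from_rotvec(o["tcp_rot"]).as_matrix()[:,0])
E
```

```text
time: 20.65
ee_pos: [0.5804, -0.0384, 0.0685]
tcp_rot: [-2.111, 0.219, 2.114]
wrist_force: [-3.1, 1.9, 5.6]
opening: 0.011
[-3.05707307  1.89296429  5.57101532] -3.378406333592578 1.2310078005566334 [0.26221224 0.56159322 0.01783226] [-1.56654575e-03  6.08909495e-04 -9.99998588e-01]
```

```bash
python3 -m creep '[[[0,0,0,0,0,0,0.2],[0,0,0,0,0,0,0.3],[0,0,0,0,0,0,0.45],[0,0,0,0,0,0,0.6],[0,0,0,0,0,0,0.6]]]'; python3 -m creep '[[[0,0,0,0,0,0,0.6],[0,0,0.015,0,0,0,0.6],[0,0,0.04,0,0,0,0.6],[0,0,0.07,0,0,0,0.6],[0,0,0.1,0,0,0,0.6]]]'; python3 - <<'E'
from vee import *
vision.read_camera("side");vision.read_camera("side");vision.read_camera("side")
c=wrist();w=c["color"][:,:,::-1];cv2.imwrite("pics/w14.png",w)
S=vision.read_camera("scene")["color"][:,:,::-1];D=vision.read_camera("side")["color"][:,:,::-1]
cv2.imwrite("pics/m14.png",np.hstack([cv2.resize(S[180:280,210:310],None,fx=4,fy=4,interpolation=2),cv2.resize(D[140:240,180:280],None,fx=4,fy=4,interpolation=2)]))
b,rd,res=vee(c);hsv=cv2.cvtColor(w.copy(),cv2.COLOR_BGR2HSV)
print(r.get_obs()["ee_pos"],r.get_obs()["wrist_force"])
E
```

```text
time: 21.15
ee_pos: [0.5811, -0.0388, 0.0684]
tcp_rot: [-2.112, 0.219, 2.112]
wrist_force: [-0.3, 0.8, 0.6]
opening: 0.0512
time: 21.65
ee_pos: [0.5811, -0.0388, 0.1708]
tcp_rot: [-2.113, 0.219, 2.112]
wrist_force: [0.2, -0.4, 0.4]
opening: 0.051
lip px [288.8 161.3] 576 ctr [ 0.6037 -0.0753] edges [(0.0211, -0.977), (0.0238, -2.543)]
lip px [216.3 161.8] 558 ctr [ 0.6163 -0.0133] edges [(0.0232, -1.013), (0.0218, -2.578)]
[ 0.58039792 -0.03862889  0.1676742 ] [-0.47927635 -0.68831435  0.2940978 ]
```

View pics/w14.png

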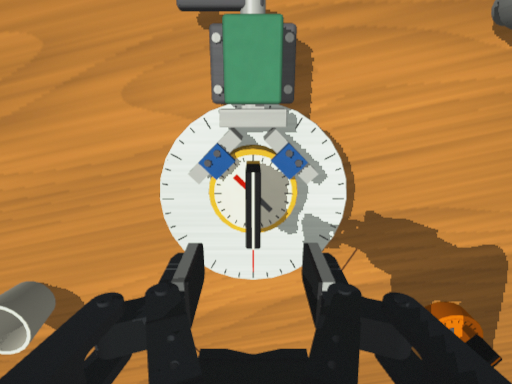

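View pics/m14.png

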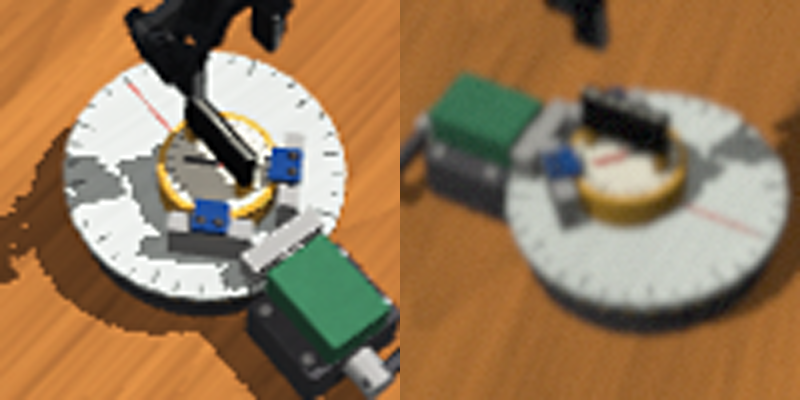

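```bash
python3 - <<'E'
from vee import *
c=wrist();b,rd,res=vee(c);w=c["color"][:,:,::-1].copy();hsv=cv2.cvtColor(w,cv2.COLOR_BGR2HSV)
g=((hsv[...,0]>=20)&(hsv[...,0]<=35)&(hsv[...,1]>120)&(hsv[...,2]>170)).astype(np.uint8)
roi=np.zeros_like(g);roi[140:245,200:305]=1;g&=roi;p=cv2.findNonZero(g)[:,0]
P=np.array([onz(c,u,v,.079)[:2] for u,v in p],np.float32)
C,R=cv2.minEnclosingCircle(P);m=(res[0]+res[1])/2
th=-.205;d=np.array([np.cos(th),np.sin(th)]);n=np.array([-d[1],d[0]])
print("drum",C,R,"rel lip mid",(np.array(C)-m)@d,(np.array(C)-m)@n,m)
im=cv2.resize(w[130:260,190:320],None,fx=5,fy=5,interpolation=2);cv2.imwrite("pics/w15.png",im[:600])
k=((w.max(2)<60)).astype(np.uint8);ro=np.zeros_like(k);ro[160:250,243:264]=1
a=cv2.minAreaRect(cv2.findNonZero(k&ro));q=cv2.boxPoints(a);print("bar px",a)
x,y=onz(c,252.9,172,.13),onz(c,252.9,246,.13);
stripe=((w.min(2)>150)).astype(np.uint8);ro[:]=0;ro[170:248,249:258]=1
L=np.array([onz(c,u,v,.13)[:2] for u,v in cv2.findNonZero(stripe&ro)[:,0]],np.float32);vx,vy,*_=cv2.fitLine(L,2,0,.01,.01).ravel();print("bar yaw",np.arctan(vy/vx),len(L),"minus V",np.arctan(vy/vx)+.205)
E
```

```text
lip px [289.8 158.3] 609 ctr [ 0.6038 -0.0755] edges [(0.0217, -0.977), (0.0232, -2.54)]
lip px [215.5 158.5] 587 ctr [ 0.6165 -0.0136] edges [(0.0232, -1.015), (0.0212, -2.578)]
drum (0.5794097781181335, -0.03816215693950653) 0.04153118655085564 rel lip mid -0.031378222673037186 -3.1669463755444546e-05 [ 0.61013742 -0.04451873]
bar px ((254.5, 203.5), (85.0, 17.0), 90.0)
bar yaw -0.21307316 175 minus V -0.008073166
```

View pics/w15.png

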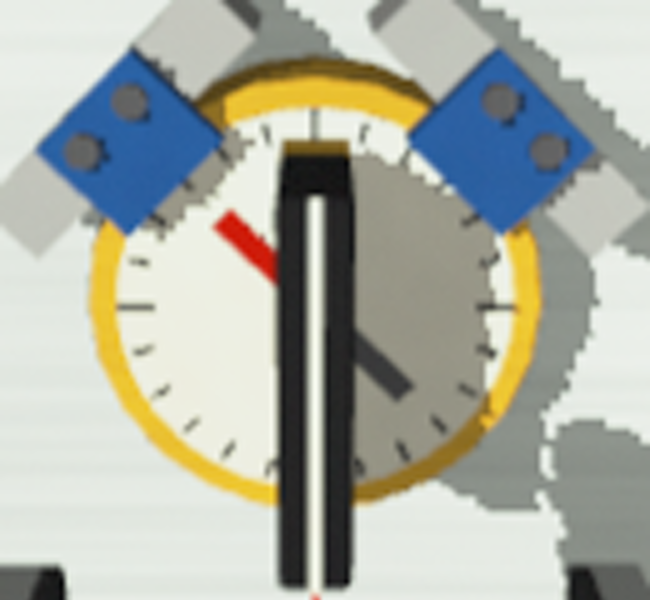

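```bash
python3 -c "
from station import r
print(r.close_job(), r.get_obs()['time'])"
```

```text
the job is handed in; nothing more can be done
the job is handed in; nothing more can be done
```

The compass is seated in the V and the job is handed in. The whole run took about 22 s of the 61 s allowed.

**What I did:**
- I gripped the brass compass by its sight bar, set it on the plate about 25 mm short of the V, and slid it in with the bar in line.
- It carried the V about 37 mm until it stopped advancing and the force rose.
- There I pressed at about 15 N along the V, a little over the 12 N asked, for more than 0.6 s. The sideways force was close to zero, so I estimate at least 7 N on each face. I then eased off, opened the gripper and moved clear.

**Last checks:**
- **Centring:** the drum is within 0.1 mm of the V's centre line. It sits 31.4 mm behind the middle of the lips, where I expected about 32 mm for a seated drum.
- **Sight bar and stance:** the bar is about 0.01 rad off the centre line. The compass looks upright in all three views.
- **Robot:** the wrist force is about zero.
- **Other objects:** I kept well clear of the cup, magnet and plumb bob, but did not re-measure them at the end.

**What failed or disagreed:**
- **Missed first grasp:** the shut fingertips are really about 30 mm behind the reported TCP, so the fingers closed above the bar. The compass did not move, and I corrected the height before the second grasp.
- **Face forces:** they are worked out from the wrist reading, not measured directly.

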